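# Clamp the slides in the press

## Robot

A 7-joint arm with a two-finger parallel gripper is mounted at the origin on a cart in front of the work surface, level with it; the furniture and walls round the work are solid. World frame = base frame: x ahead of the robot, y to its left, z up, the work surface at z = 0. Lengths are in m, angles in rad, forces in N, time in s.
With the tool pointing down it reaches from about 0.425 to 0.825 m from the base axis. Payload 3.6 kg.
Tool frame: the origin (TCP) lies midway between the tips of the shut fingers; the grasp point (between the pads) lies 19 mm behind it (ctrl.tcp_to_grasp is the distance from the TCP to the grasp point, in m); z points along the fingers, y is the line along which they close (so a half turn about z gives the same grasp; the last joint's range is limited). The gripper opens to 93 mm and grips with 3 to 60 N. Pads are 15 mm wide; open, the fingers measure 128 mm over their backs; the gripper's body (75 mm by 188 mm) begins 65 mm behind the grasp point.
Start: joints at [-1.31, 0.615, -0.013, 1.423, 0.008, 1.103, -0.04], TCP at [0.184, 0.623, 0.219] pointing down, gripper open.
Joint ranges: [-3.12, 3.12], [-0.3, 2.06], [-1.34, 1.32], [0.26, 2.42], [-1.36, 4.5], [0.01, 1.98], [-2.84, 2.84]. Speed limits (rad/s): [2.79, 2.79, 3.14, 3.14, 3.14, 3.14, 3.14].

## Interface

Orientations are given as a unit quaternion [x, y, z, w].
In Python, from station import ctrl gives the robot as it stands.
- The arm moves only by the shell command python3 -m creep 'ROWS'. ROWS is text: rows parted by semicolons, each of 5 numbers parted by spaces: the opening, from 0 (shut) to 1 (fully open), then the shift along the tool's x, y, z each as a share of 15 cm, from -1 to 1, then the turn about the tool's z as a share of pi rad, from -1 to 1. A call has 1 to 8 rows; each row is the pose to reach, as a shift and turn from the pose commanded when the call began, along the tool's axes at that moment, turning the shorter way round; what a row does not reach only later rows make up. A row lasts 1/10 s, in which the tool goes at most 50 mm and 8.59 degrees, less where a joint would pass 70% of its speed; a pose out of reach is approached as far as the arm can. A call with a number of a shift or a turn outside -1 to 1 is refused whole. A call with a gripper value outside its range is refused whole. The fingers move at their own pace and stop on an object; the grip force is fixed at half the most. Time passes only in rows, so rows that repeat a pose let the fingers close. It gives the time, the measured TCP pose, the force, the opening and the grip force at its end, in the units of the state.
- ctrl.state(): the state, without advancing time (a new reading comes with each control period).
- ctrl.capture(name): name is "scene" or "top" or "wrist"; returns a dict with "pixels" (400x640x3 uint8, red, green, blue), "z_map" (400x640 float32, m along the optical axis (not along the pixel's ray), 0 where there is no reading), "fovy" (degrees; the focal length in pixels is half the picture's height over the tangent of half this angle, whatever the lens; pixels are square), "cx", "cy" (the principal point, pixels), "k1" (the pictures are not rectified: a ray, as slopes to the right and down, at radius r is drawn at 1 + k1 r^2 times it, then the intrinsics apply), "rvec" (rotation vector, rad) and "tvec" (3), from world to camera coordinates, as OpenCV has them; the wrist camera has in their place "mount" (4x4, takes a point from camera to tool coordinates, whose origin is the TCP and whose axes are the flange's). Camera axes: x right, y down, z forward; pixel columns grow to the right and rows downward; lengths in m; the calibration is good to about 2 mm. A picture is of the moment at which its call begins: read the wrist's pose just before it.
- ctrl.close_job(): hands the job in; it is judged then, once.
Trained networks look in a picture, given as the dict that the camera call returned (one of the last four; its "shot" number tells which), for a name from the list of things; names that differ only in an ending like _2 or _b are one class to them, and where a whole thing is asked for, a point or a joint stands for the part that bears it (a point fixed in the world has none). Each returns a list of dicts, best first, with "confidence" (0 to 1); they miss things now and then, are a little off and sometimes report something else, mostly with a low value. They report only what shows in the picture. A call takes as long as a camera call. They do not tell look-alikes from the thing itself.
- ctrl.cut_out(target, picture): "region" (400x640 bool, what is visible of it) and "point" ([column, row] in pixels, amid what is visible of it).
- ctrl.place_of(target, picture): "point" ([column, row] in pixels: a listed point, or the origin of a listed thing).
The state is a dict: "time_s": time; "joints": joint angles; "joint_vel": joint speeds; "joint_efforts": joint torques, N m; "tool_pos": TCP position; "ee_rot": TCP orientation; "ft_force": force on the tool from outside, world axes, zero at the start; "torque": the same for the moment, N m; "grip_width": opening from 0.0 (shut) to 1.0 (fully open); "grip_force": force on a finger pad.
Only numpy, scipy, OpenCV 4.12 (cv2) and the standard library are available. Lean on these libraries where they do the work, as an engineer would, in place of code of your own. Each camera call takes 0.05 s, during which the arm holds its last target. There are 200 camera calls.

## Task

Clamp the stack of glass slides in the slide press: push the blue strap round with the back of a finger, over the slides until it is fully home against its stop pin, and only then push the red-handled cam lever fully down. It is all done by pushing: pick nothing up, do not touch the glass or move it out of its nest, leave the bottles, box and dish round the press alone, and move clear at the end.

Things in the scene. Friction and masses are not known exactly. Their poses are not given: they have to be found in the camera images.
- press: slide press, a fixed fixture: aluminium base plate 110 mm (its x) by 215 mm (its y, -88 to +128 mm), top face 16 mm above the table. Origin: on the table, below the centre of the nest for the slides; z up. The strap's steel pivot post stands at x 0, y +75 mm; a steel stop pin with a black sleeve (13 mm across, top 69 mm high) at x +17.5, y -55 mm
- slides: stack of glass microscope slides, 77x28x10 mm, lying loose in the low nest in the middle of the press, long side along the press's x; origin at the centre of its underside, top 26 mm above the table. Fragile: not to be touched by the robot
- strap: blue clamp strap, a bar 22 mm wide, from 55 to 67 mm above the table, reaching 150 mm from the pivot axis along its own -y. Origin: on the pivot axis, at table height while the lever is up. 75 mm from the axis a vertical screw (top 82 mm high) carries a black rubber foot, 18 mm across, that ends 28.5 mm above the table, 2.5 mm above the slides, until the lever is pushed down
- strap_end (a point): point in the middle of the strap's section, 125 mm from the pivot axis, 61 mm above the table: a good place to push the strap sideways
- strap_swing (a joint): turn of the strap, with the lever on its pivot stud, about the vertical pivot axis (rad). 0: home over the slides, against the stop pin (hard stop); pi/2: open. From the pivot the strap points along (-sin q, -cos q) in the press's x, y. Stays where it is left; about 1 N at the strap end moves it
- cam_lever (a joint): cam lever on the pivot stud: steel arm with a round red grip (16 mm across), 100 mm from hinge pin to end. The level pin is on the pivot axis, 86 mm above the table. The lever points along the strap's own +y, away from the strap, 1.13 - q rad above the horizontal: 0 raised, 1.13 fully down, level (hard stop). Down, it lowers the strap 3 mm onto the slides. Stays where left; about 5 N at the grip
- lever_grip (a point): point inside the red grip of the cam lever, on its centre line, 80 mm from the hinge pin
- vial: small amber screw-cap bottle with a black cap, 27 mm across, 61 mm tall; loose bystander standing on the table, origin at the centre of its underside
- slide_box: green cardboard box of slides, 78x28x20 mm; loose bystander standing on the table, origin at the centre of its underside
- dropper_bottle: amber dropper bottle with a black rubber bulb, 31 mm across, 86 mm tall; loose bystander standing on the table, origin at the centre of its underside
- petri: closed round petri dish with a pink filling, 64 mm across, 14 mm high; loose bystander standing on the table, origin at the centre of its underside
Things that resemble listed ones, but are neither listed nor needed, are in the scene too. What is meant by the press is not orange, and is the larger of those in its own colour.

How it is judged:
By the outcome, as a careful person would: the job done as asked, in the order asked, and still so for the second after the job is handed in, with the robot touching nothing.
It also fails if it takes over 51 s, if anything falls off the work surface, if the arm or the gripper's body presses on something with over 40 N, if the wrist force passes 120 N, or if a joint passes its speed limit or range.

## Working session

There is one attempt and no reset: what is moved stays moved. The work goes in short steps, Python scripts to look and compute and a shell command to move; the robot and the scene stay as the last step left them, time stands still between calls to the robot, and variables do not carry over. Pictures are saved under pics/ and viewed, at most 10 in all, crops included, and the job is handed in when it is done.

```bash
mkdir -p pics; ls; cat > h.py <<'E'
import numpy as np, cv2, pickle
from station import ctrl
from scipy.spatial.transform import Rotation as R
def K(p):
    f=p["pixels"].shape[0]/2/np.tan(np.radians(p["fovy"])/2)
    return f
def T(p,st=None):
    M=np.eye(4)
    if "rvec" in p:
        r=R.from_rotvec(np.ravel(p["rvec"])).as_matrix(); M[:3,:3]=r.T; M[:3,3]=-r.T@np.ravel(p["tvec"]); return M
    M[:3,:3]=R.from_quat(st["ee_rot"]).as_matrix(); M[:3,3]=st["tool_pos"]; return M@np.array(p["mount"])
def rays(p,uv):
    f=K(p); d=(np.atleast_2d(uv).astype(float)-[p["cx"],p["cy"]])/f; s=d.copy()
    for _ in range(20): s=d/(1+p["k1"]*(s**2).sum(1,keepdims=True))
    return np.c_[s,np.ones(len(s))]
def at_z(p,uv,z,st=None):
    M=T(p,st); d=rays(p,uv)@M[:3,:3].T; o=M[:3,3]; return o+d*((z-o[2])/d[:,2:])
def at_depth(p,uv,st=None):
    M=T(p,st); uv=np.atleast_2d(uv); i=np.round(uv).astype(int); z=p["z_map"][i[:,1],i[:,0]]
    return (rays(p,uv)*z[:,None])@M[:3,:3].T+M[:3,3]
def proj(p,X,st=None):
    M=np.linalg.inv(T(p,st)); c=np.atleast_2d(X)@M[:3,:3].T+M[:3,3]; s=c[:,:2]/c[:,2:]
    return s*(1+p["k1"]*(s**2).sum(1,keepdims=True))*K(p)+[p["cx"],p["cy"]]
def save(p,n): cv2.imwrite("pics/"+n,p["pixels"][:,:,::-1])
E
python3 - <<'E'
from h import *
for n in ("scene","top"):
    p=ctrl.capture(n); save(p,n+".png"); pickle.dump(p,open(n+".pkl","wb"))
    print(n,p["fovy"],T(p)[:3,3].round(3))
    for t in ("press","slides","strap","strap_end","lever_grip","vial","slide_box","dropper_bottle","petri"):
        for d in ctrl.place_of(t,p):
            if d["confidence"]>.2: print(t,round(d["confidence"],2),np.round(d["point"]),at_depth(p,d["point"]).round(3)[0])
E
```

```text
pics
scene 56.52872614358043 [-0.094 -0.411  0.694]
press 0.93 [216. 222.] [0.471 0.283 0.016]
press 0.63 [402. 322.] [ 0.413 -0.301  0.011]
press 0.62 [354. 250.] [ 0.55  -0.118  0.028]
slides 0.77 [355. 247.] [ 0.562 -0.116  0.025]
slides 0.35 [354. 250.] [ 0.55  -0.118  0.028]
strap 0.92 [202. 214.] [0.479 0.349 0.015]
strap 0.68 [332. 242.] [ 0.558 -0.049  0.016]
strap_end 0.86 [301. 255.] [ 0.433 -0.033  0.067]
strap_end 0.71 [222. 214.] [0.464 0.244 0.066]
strap_end 0.63 [418. 317.] [ 0.413 -0.332  0.051]
lever_grip 0.69 [182. 166.] [0.49  0.395 0.162]
lever_grip 0.61 [372. 264.] [ 0.433 -0.215  0.128]
vial 0.64 [408. 233.] [ 0.705 -0.213  0.009]
slide_box 0.54 [367. 217.] [ 0.698 -0.09   0.021]
dropper_bottle 0.79 [414. 267.] [ 0.589 -0.27   0.006]
petri 0.56 [273. 236.] [0.507 0.11  0.011]
top 54.52181046773733 [0.527 0.007 1.035]
press 0.93 [430. 272.] [ 0.425 -0.284  0.051]
press 0.71 [362. 213.] [ 0.573 -0.112  0.028]
press 0.66 [207. 243.] [0.486 0.279 0.063]
slides 0.77 [361. 217.] [ 0.562 -0.11   0.022]
strap 0.89 [179. 238.] [0.495 0.35  0.069]
strap 0.77 [329. 211.] [ 0.572 -0.024  0.096]
strap 0.48 [404. 268.] [ 0.433 -0.227  0.019]
strap 0.31 [347. 161.] [ 0.709 -0.072  0.02 ]
strap_end 0.96 [220. 251.] [0.467 0.245 0.065]
strap_end 0.83 [448. 276.] [ 0.417 -0.331  0.05 ]
strap_end 0.8 [330. 260.] [ 0.453 -0.032  0.064]
lever_grip 0.65 [333. 194.] [ 0.608 -0.031  0.161]
lever_grip 0.58 [144. 238.] [0.498 0.396 0.165]
lever_grip 0.4 [407. 266.] [ 0.44  -0.226  0.053]
vial 0.5 [394. 160.] [ 0.712 -0.194  0.042]
dropper_bottle 0.55 [415. 204.] [ 0.598 -0.25   0.035]
petri 0.96 [276. 227.] [0.532 0.112 0.014]
petri 0.21 [360. 213.] [ 0.573 -0.108  0.024]
```

View pics/top.png

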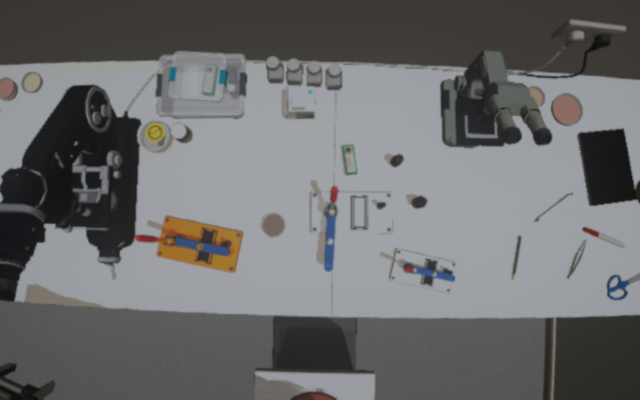

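View pics/scene.png

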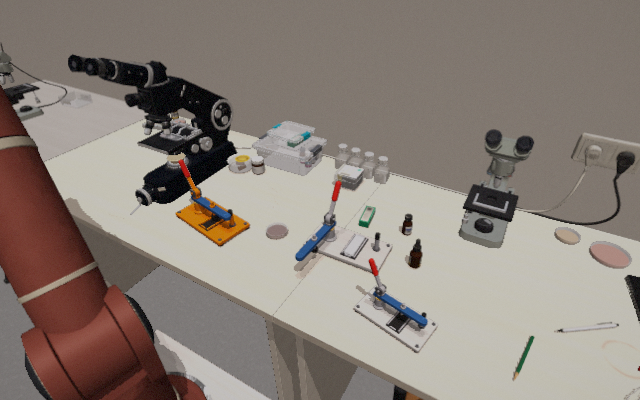

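Candidates for the press, as pixels in the top picture: the orange press at (205,243), a small silver one at (425,270), and the larger silver one at (350,213). The larger silver one fits the description. Its strap lies open at (330,245), its pivot is near (329,211) and its stop pin near (380,205). I'll check it in a close crop and fit its pose.

```bash
python3 - <<'E'
from h import *
p=pickle.load(open("top.pkl","rb"))
im=p["pixels"][140:290,290:450,::-1]; cv2.imwrite("pics/crop.png",cv2.resize(im,None,fx=5,fy=4 if 0 else 3.9,interpolation=cv2.INTER_CUBIC)[:585,:800])
# point cloud: plate top z~.016 near press, and strap z~.067
v,u=np.mgrid[140:290,290:410]; uv=np.c_[u.ravel(),v.ravel()]; X=at_depth(p,uv); rgb=p["pixels"][uv[:,1],uv[:,0]].astype(int)
blue=(rgb[:,2]>rgb[:,0]+40)&(X[:,2]>.05)&(X[:,2]<.08)
b=X[blue]; c=b[:,:2].mean(0); w,V=np.linalg.eigh(np.cov((b[:,:2]-c).T)); print("strap",len(b),c.round(4),V[:,1],"z",np.median(b[:,2]), "ext",((b[:,:2]-c)@V[:,1]).min(),((b[:,:2]-c)@V[:,1]).max())
red=(rgb[:,0]>rgb[:,1]+60)&(X[:,2]>.08); print("red",X[red].mean(0),X[red].min(0),X[red].max(0))
d=(X[:,2]>.009)&(X[:,2]<.022); r=cv2.minAreaRect(X[d][:,:2].astype(np.float32)*1000); print("plate",r,d.sum())
s=ctrl.state(); print(s["tool_pos"],R.from_quat(s["ee_rot"]).as_matrix().round(3),s["grip_width"],s["time_s"])
E
```

```text
strap 376 [ 0.4936 -0.0282] [-0.99955986  0.02966634] z 0.06632161076364468 ext -0.06743502455063953 0.0663383887002686
red [ 0.57482859 -0.0656504   0.16696107] [ 0.43538445 -0.21119216  0.13175512] [0.6226785  0.00702113 1.03467454]
plate ((581.4397583007812, -151.0390625), (346.35211181640625, 273.83441162109375), 60.64982986450195) 3458
[0.18446655 0.62325955 0.21864359] [[-0.959  0.284 -0.   ]
 [ 0.284  0.959 -0.   ]
 [ 0.    -0.    -1.   ]] 0.9994941730239322 1.0
```

View pics/crop.png

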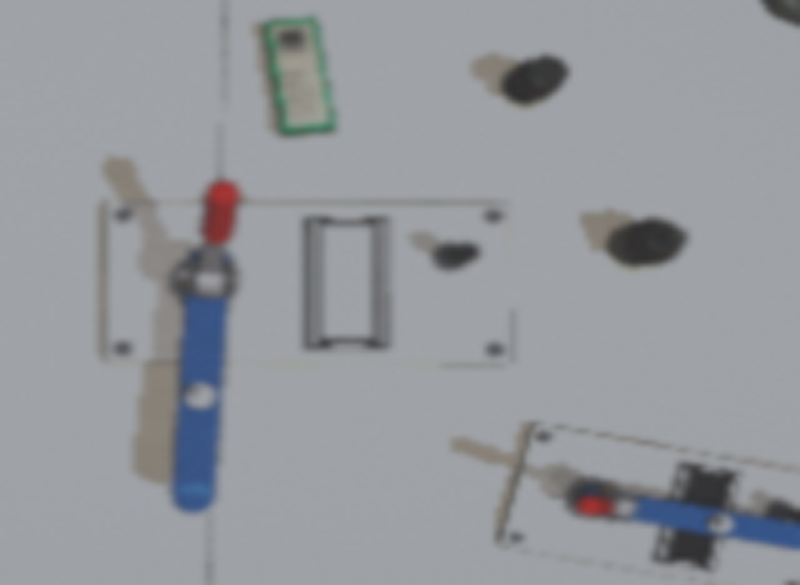

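The crop shows the large silver press. Its plate corners are at about (102,202), (508,202), (512,364) and (103,361), the pivot at (207,280) and the nest at (347,283). The stop pin is at (455,253), and the blue strap points down towards the robot, ending at (193,505).

```bash
python3 - <<'E'
from h import *
p=pickle.load(open("top.pkl","rb"))
f=lambda c:np.array(c,float)/[5,3.9]+[290,140]-.4
C=at_z(p,f([(102,202),(508,202),(512,364),(103,361)]),.016)[:,:2]
print(C.round(4))
# model fit (press x,y): corners (+55,+128),(+55,-88),(-55,-88),(-55,128)
m=np.array([(55,128),(55,-88),(-55,-88),(-55,128)])/1000
def fit(m,C):
    a=m-m.mean(0); b=C-C.mean(0); th=np.arctan2((a[:,0]*b[:,1]-a[:,1]*b[:,0]).sum(),(a*b).sum())
    Rm=np.array([[np.cos(th),-np.sin(th)],[np.sin(th),np.cos(th)]]); t=C.mean(0)-Rm@m.mean(0); print("yaw",th,"t",t.round(4),"res",(m@Rm.T+t-C).round(4).tolist()); return Rm,t
Rm,t=fit(m,C)
for n,q in dict(pivot=(0,.075),pin=(.0175,-.055),home_end=(0,-.05),grip_dn=(0,.155)).items(): print(n,(Rm@q+t).round(4))
print("nest",at_z(p,f([(347,283)]),.024),"pin",at_z(p,f([(462,250)]),.069),"dropper etc",at_z(p,f([(655,240)]),.086))
s=ctrl.state(); Q=R.from_quat(s["ee_rot"]).as_matrix(); print("to wp",(Q.T@(np.array([.45,.10,.2])-s["tool_pos"])/.15).round(3))
E
```

```text
[[ 0.6266  0.0242]
 [ 0.6316 -0.1906]
 [ 0.5222 -0.1936]
 [ 0.5195  0.021 ]]
yaw 0.020138410308513235 t [ 0.5754 -0.1047] res [[0.0012, 0.0002], [0.0005, -0.0011], [0.0, -0.0002], [-0.0017, 0.0011]]
pivot [ 0.5739 -0.0298]
pin [ 0.594  -0.1594]
home_end [ 0.5764 -0.1547]
grip_dn [0.5723 0.0502]
nest [[ 0.57441544 -0.10502377  0.024     ]] pin [[ 0.59476137 -0.15736367  0.069     ]] dropper etc [[ 0.60208066 -0.25028575  0.086     ]]
to wp [-2.687 -2.843  0.124]
```

```bash
python3 -m creep '0 -0.5 -1 0 0;0 -0.5 -1 0 0;0 -0.5 -1 0 0;0 -0.5 -1 0 0'; python3 -m creep '0 -1 -0.7 0 0;0 -1 -0.7 0 0;0 -1 -0.7 0 0;0 -1 -0.7 0 0;0 -1 -0.7 0 0'; python3 -m creep '0 -1 -0.9 0 0;0 -1 -0.9 0 0;0 -1 -0.9 0 0;0 -1 -0.9 0 0;0 -1 -0.9 0 0'
```

```text
time_s: 1.4
tool_pos: [0.2154, 0.4526, 0.2187]
ee_rot: [0.146, 0.989, -0.002, 0.001]
ft_force: [-0.5, 0.2, 0.3]
grip_width: 0.705
grip_force: 0.0
time_s: 1.9
tool_pos: [0.3316, 0.3101, 0.219]
ee_rot: [0.149, 0.989, -0.001, 0.001]
ft_force: [1.0, -0.2, -0.6]
grip_width: 0.272
grip_force: 0.0
time_s: 2.4
tool_pos: [0.4368, 0.1367, 0.2191]
ee_rot: [0.149, 0.989, -0.001, 0.002]
ft_force: [-0.2, 0.2, -0.3]
grip_width: 0.004
grip_force: 0.0
```

```bash
python3 -m creep '0 -0.26 -0.53 0 0.38;0 -0.26 -0.53 0 0.38;0 -0.26 -0.53 0 0.38;0 -0.26 -0.53 0 0.38;0 -0.26 -0.53 0 0.38;0 -0.26 -0.53 0 0.38;0 -0.26 -0.53 0 0.38;0 -0.26 -0.53 0 0.38'; python3 -m creep '0 0 0 0 0.38;0 0 0 0 0.38;0 0 0 0 0.38;0 0 0 0 0.38;0 0 0 0 0.38;0 0 0 0 0.38;0 0 0 0 0.38;0 0 0 0 0.38';  python3 -m creep '0 0 0 0 0.148;0 0 0 0 0.148;0 0 0 0 0.148;0 0 0 0 0.148'
python3 - <<'E'
from h import *
s=ctrl.state(); p=ctrl.capture("wrist"); save(p,"w1.png")
Q=R.from_quat(s["ee_rot"]).as_matrix(); print(s["tool_pos"],Q.round(3).tolist(),s["joints"],np.array(p["mount"]).round(3).tolist())
for t in ("strap_end","strap","lever_grip"):
    for d in ctrl.place_of(t,p):
        if d["confidence"]>.3: print(t,d["confidence"],d["point"],at_depth(p,d["point"],s))
v,u=np.mgrid[0:400:2,0:640:2]; uv=np.c_[u.ravel(),v.ravel()]; X=at_depth(p,uv,s); rgb=p["pixels"][uv[:,1],uv[:,0]].astype(int)
b=X[(rgb[:,2]>rgb[:,0]+40)&(X[:,2]>.05)&(X[:,2]<.08)]
if len(b): print(len(b),b.mean(0),b.min(0),b.max(0))
E
```

```text
time_s: 3.2
tool_pos: [0.4481, 0.0577, 0.2187]
ee_rot: [0.676, 0.737, 0.0, -0.0]
ft_force: [0.3, -0.5, -0.3]
grip_width: 0.006
grip_force: 0.0
time_s: 4.0
tool_pos: [0.4481, 0.0577, 0.2186]
ee_rot: [0.973, 0.23, 0.0, -0.001]
ft_force: [0.3, -0.6, 0.6]
grip_width: 0.007
grip_force: 0.0
time_s: 4.4
tool_pos: [0.4481, 0.0576, 0.2184]
ee_rot: [1.0, 0.002, -0.0, -0.0]
ft_force: [-1.0, 0.5, 0.4]
grip_width: 0.01
grip_force: 0.0
[0.44806466 0.05758999 0.21839011] [[1.0, 0.004, -0.001], [0.004, -1.0, 0.0], [-0.001, -0.0, -1.0]] [-0.79382075  0.41424446  0.87170667  1.98410349 -0.39741061  0.92175723
 -1.28443579] [[-0.002, -0.969, -0.246, 0.068], [1.0, -0.002, 0.0, 0.0], [-0.0, -0.246, 0.969, -0.166], [0.0, 0.0, 0.0, 1.0]]
strap_end 0.79 [396.7, 189.2] [[ 0.44883765 -0.02521722  0.06728733]]
strap_end 0.68 [149.8, 169.3] [[0.46978982 0.23925642 0.06601275]]
strap 0.83 [73.1, 145.0] [[0.49239499 0.35322605 0.02096142]]
strap 0.58 [393.3, 74.5] [[ 0.56824302 -0.0203808   0.04124443]]
lever_grip 0.94 [616.3, 214.9] [[ 0.43986954 -0.2039401   0.13223347]]
906 [0.49060294 0.06582434 0.06607383] [ 0.40895997 -0.31479416  0.05051434] [0.58864161 0.35876295 0.07016936]
```

```bash
python3 -m creep '0 0 0.27 0.3 0;0 0 0.27 0.6 0;0 0 0.27 0.9 0;0 0 0.27 1 0;0 0 0.27 1 0'; python3 -m creep '0 0 0 0.133 0;0 0 0 0.133 0'
cat > arc.py <<'E'
from h import *
import sys
P=np.array([.5739,-.0298])
def rows(s0,s1,n,press=0.0,r=.122):
    st=ctrl.state(); Q=R.from_quat(st["ee_rot"]).as_matrix(); yaw=np.arctan2(Q[1,1],Q[0,1])
    for s in np.linspace(s0,s1,n):
        e=np.array([np.cos(s),np.sin(s)]); k=np.array([-e[1],e[0]])
        t=P+r*e-(.0285-press)*k
        d=Q.T@np.r_[t-st["tool_pos"][:2],0]/.15
        w=np.arctan2(k[1],k[0]); dy=-(w-yaw+np.pi)%(2*np.pi)-np.pi
        dy=-((w-yaw+np.pi)%(2*np.pi)-np.pi)
        print(round(np.degrees(s)),t.round(4),"0 %.2f %.2f 0 %.3f"%(d[0],d[1],dy/np.pi))
a=list(map(float,sys.argv[1:])); rows(np.radians(a[0]),np.radians(a[1]),int(a[2]),*a[3:])
E
python3 arc.py 180 222 8
```

```text
time_s: 5.1
tool_pos: [0.4467, 0.015, 0.0667]
ee_rot: [1.0, 0.001, -0.003, -0.0]
ft_force: [-0.4, -0.0, -0.6]
grip_width: 0.002
grip_force: 0.0
time_s: 5.3
tool_pos: [0.4483, 0.0153, 0.0486]
ee_rot: [1.0, 0.001, -0.0, -0.0]
ft_force: [0.5, -0.5, -0.3]
grip_width: 0.005
grip_force: 0.0
180 [ 0.4519 -0.0013] 0 0.02 0.11 0 0.001
186 [ 0.4496 -0.0142] 0 0.01 0.20 0 -0.033
192 [ 0.4486 -0.0273] 0 0.00 0.28 0 -0.066
198 [ 0.4491 -0.0404] 0 0.00 0.37 0 -0.099
204 [ 0.4509 -0.0534] 0 0.02 0.46 0 -0.133
210 [ 0.454  -0.0661] 0 0.04 0.54 0 -0.166
216 [ 0.4584 -0.0785] 0 0.07 0.63 0 -0.199
222 [ 0.4642 -0.0903] 0 0.10 0.70 0 -0.233
```

```bash
python3 -m creep '0 0.02 0.11 0 0;0 0.01 0.20 0 -0.033;0 0 0.28 0 -0.066;0 0 0.37 0 -0.1;0 0.02 0.46 0 -0.133;0 0.04 0.54 0 -0.166;0 0.07 0.63 0 -0.2;0 0.1 0.7 0 -0.233'; python3 arc.py 227 262 8
```

```text
time_s: 6.1
tool_pos: [0.4639, -0.0904, 0.0504]
ee_rot: [0.933, 0.361, 0.001, 0.0]
ft_force: [-0.4, 0.7, -0.7]
grip_width: 0.003
grip_force: 0.6
227 [ 0.4699 -0.0996] 0 -0.01 0.07 0 -0.026
232 [ 0.4763 -0.1084] 0 -0.02 0.14 0 -0.054
237 [ 0.4836 -0.1166] 0 -0.02 0.22 0 -0.082
242 [ 0.4915 -0.1241] 0 -0.02 0.29 0 -0.109
247 [ 0.5   -0.131] 0 -0.00 0.36 0 -0.137
252 [ 0.5091 -0.137 ] 0 0.01 0.43 0 -0.165
257 [ 0.5187 -0.1423] 0 0.04 0.50 0 -0.193
262 [ 0.5287 -0.1466] 0 0.07 0.57 0 -0.221
```

```bash
python3 -m creep '0 -0.01 0.07 0 -0.026;0 -0.02 0.14 0 -0.054;0 -0.02 0.22 0.01 -0.082;0 -0.02 0.29 0.01 -0.109;0 0 0.36 0.01 -0.137;0 0.01 0.43 0.01 -0.165;0 0.04 0.5 0.01 -0.193;0 0.07 0.57 0.01 -0.221'; python3 arc.py 265 271 4;python3 arc.py 271 272 2 .004
python3 - <<'E'
from h import *
p=ctrl.capture("scene"); im=p["pixels"][180:330,260:460,::-1]; cv2.imwrite("pics/s2.png",cv2.resize(im,None,fx=4,fy=4,interpolation=cv2.INTER_CUBIC))
E
```

```text
time_s: 6.9
tool_pos: [0.5283, -0.1474, 0.049]
ee_rot: [0.755, 0.656, -0.001, 0.001]
ft_force: [-0.5, 0.9, 0.3]
grip_width: 0.002
grip_force: 0.6
265 [ 0.5349 -0.1489] 0 -0.00 0.04 0 -0.017
267 [ 0.5391 -0.1501] 0 -0.01 0.07 0 -0.028
269 [ 0.5433 -0.1513] 0 -0.01 0.10 0 -0.039
271 [ 0.5475 -0.1523] 0 -0.01 0.13 0 -0.050
271 [ 0.5515 -0.1522] 0 -0.01 0.16 0 -0.050
272 [ 0.5537 -0.1526] 0 -0.01 0.17 0 -0.056
```

View pics/s2.png

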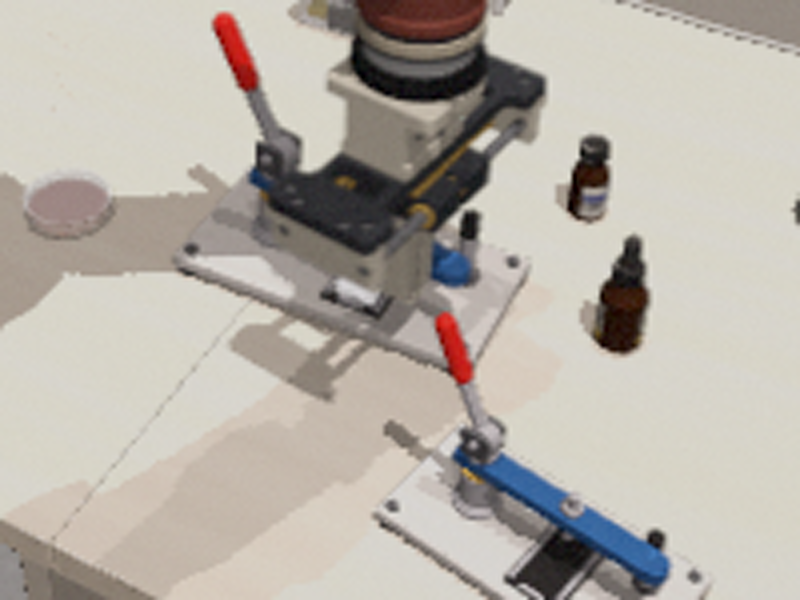

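The strap end is at (455,265), just short of the pin at (470,235), and the neighbours are untouched. Next comes the final push, watching the force.

```bash
python3 -m creep '0 0 0.04 0 -0.017;0 -0.01 0.07 0 -0.028;0 -0.01 0.1 0 -0.039;0 -0.01 0.12 0 -0.05;0 -0.01 0.12 0 -0.05'; python3 -m creep '0 0 0.01 0 0;0 0 0.02 0 0;0 0 0.02 0 0'; python3 -m creep '0 0 0.01 0 0;0 0 0.02 0 0;0 0 0.02 0 0'
```

```text
time_s: 7.45
tool_pos: [0.5467, -0.1506, 0.0476]
ee_rot: [0.702, 0.712, 0.0, 0.001]
ft_force: [-0.3, -0.9, 0.7]
grip_width: 0.009
grip_force: 0.0
time_s: 7.75
tool_pos: [0.5491, -0.1504, 0.0472]
ee_rot: [0.702, 0.712, -0.0, 0.0]
ft_force: [-0.2, -0.4, 0.1]
grip_width: 0.005
grip_force: 0.3
time_s: 8.05
tool_pos: [0.5498, -0.1505, 0.047]
ee_rot: [0.702, 0.712, -0.001, -0.002]
ft_force: [-4.7, -0.1, 3.9]
grip_width: 0.004
grip_force: 2.6
```

```bash
python3 -m creep '0 0 0.01 0 0;0 0 0.02 0 0;0 0 0.02 0 0'; python3 -m creep '0 0 0.02 0 0;0 0 0.02 0 0;0 0 0.02 0 0'
```

```text
time_s: 8.35
tool_pos: [0.5498, -0.1505, 0.0469]
ee_rot: [0.703, 0.712, -0.003, -0.004]
ft_force: [-9.9, -0.1, 7.4]
grip_width: 0.005
grip_force: 4.8
time_s: 8.65
tool_pos: [0.5499, -0.1504, 0.0467]
ee_rot: [0.703, 0.711, -0.005, -0.007]
ft_force: [-13.5, -1.0, 11.5]
grip_width: 0.003
grip_force: 7.0
```

The strap is hard against the stop: the force rises and the tool no longer moves. I'll back off, rise and verify.

```bash
python3 -m creep '0 0 -0.2 0 0;0 0 -0.4 0 0;0 0 -0.4 0 0'; python3 -m creep '0 0 0 -0.3 0;0 0 0 -0.6 0;0 0 0 -1 0;0 0 0 -1 0;0 0 0 -1 0'
python3 - <<'E'
from h import *
s=ctrl.state(); p=ctrl.capture("wrist"); save(p,"w2.png")
Q=R.from_quat(s["ee_rot"]).as_matrix(); print(s["tool_pos"],Q.round(3).tolist())
for t in ("strap_end","lever_grip","strap"):
    for d in ctrl.place_of(t,p):
        if d["confidence"]>.3: print(t,d["confidence"],d["point"],at_depth(p,d["point"],s))
t=np.array([.5739-.0001,-.0298+.005,.185]); print((Q.T@(t-s["tool_pos"])/.15).round(2))
E
```

```text
time_s: 8.95
tool_pos: [0.4939, -0.1512, 0.047]
ee_rot: [0.703, 0.711, -0.001, -0.002]
ft_force: [0.5, 0.2, -1.3]
grip_width: 0.006
grip_force: 0.0
time_s: 9.45
tool_pos: [0.5006, -0.1513, 0.1996]
ee_rot: [0.702, 0.712, 0.002, 0.003]
ft_force: [-0.0, 0.2, -0.3]
grip_width: 0.009
grip_force: 0.0
[ 0.50064789 -0.15130652  0.19955607] [[-0.015, 1.0, 0.007], [1.0, 0.015, -0.001], [-0.002, 0.007, -1.0]]
strap_end 0.92 [391.7, 198.2] [[ 0.57502974 -0.1561683   0.06643544]]
[0.84 0.5  0.1 ]
```

View pics/w2.png

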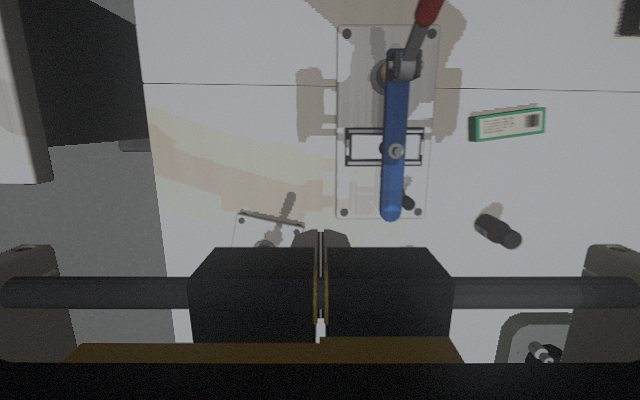

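The strap lies over the slides, with its tip at (391,210) against the pin at (408,202). The slides sit in their nest at (385,147), and the raised lever points away, with its red grip at (430,10). Now I'll go above the pivot.

```bash
python3 -m creep '0 0.3 0.3 0 0;0 0.6 0.5 0 0;0 0.84 0.5 0.1 0;0 0.84 0.5 0.1 0;0 0.84 0.5 0.1 0'
cat > lev.py <<'E'
from h import *
s=ctrl.state(); Q=R.from_quat(s["ee_rot"]).as_matrix(); print(s["tool_pos"])
u=np.array([-.02,1,0]); P=np.array([.5739,-.0298,0])
for a in np.linspace(1.13,0,9):
    y=.085*np.cos(a)-.008*np.sin(a)-.0075; z=.086+.085*np.sin(a)+.008*np.cos(a)
    t=P+u*y+[0,0,z]; print(round(a,2),t.round(3),"0 %.2f %.2f %.2f 0"%tuple(Q.T@(t-s["tool_pos"])/.15))
E
python3 lev.py
python3 - <<'E'
from h import *
p=ctrl.capture("scene"); M=0
v,u=np.mgrid[100:300,200:420]; uv=np.c_[u.ravel(),v.ravel()]; X=at_depth(p,uv); rgb=p["pixels"][uv[:,1],uv[:,0]].astype(int)
red=(rgb[:,0]>150)&(rgb[:,1]<60)&(X[:,2]>.08)&(X[:,2]<.19)&(abs(X[:,0]-.575)<.06)&(abs(X[:,1])<.1)
print(red.sum(),X[red].mean(0),X[red].min(0),X[red].max(0))
E
```

```text
time_s: 10.15
tool_pos: [0.5702, -0.0218, 0.1796]
ee_rot: [0.701, 0.714, -0.002, -0.002]
ft_force: [0.4, -1.0, 0.3]
grip_width: 0.005
grip_force: 0.0
[ 0.57019779 -0.02181183  0.17963501]
1.13 [ 0.573 -0.008  0.166] 0 0.09 0.02 0.09 0
0.99 [0.573 0.003 0.161] 0 0.16 0.02 0.12 0
0.85 [0.573 0.013 0.155] 0 0.23 0.02 0.16 0
0.71 [0.573 0.022 0.147] 0 0.29 0.02 0.22 0
0.56 [0.573 0.03  0.138] 0 0.35 0.02 0.28 0
0.42 [0.573 0.037 0.128] 0 0.39 0.02 0.34 0
0.28 [0.572 0.042 0.117] 0 0.43 0.02 0.42 0
0.14 [0.572 0.046 0.106] 0 0.45 0.03 0.49 0
0.0 [0.572 0.048 0.094] 0 0.46 0.03 0.57 0
1 [ 0.56674274 -0.01272133  0.13231718] [ 0.56674274 -0.01272133  0.13231718] [ 0.56674274 -0.01272133  0.13231718]
```

```bash
python3 -m creep '0 0 0.02 0.09 0;0 0.04 0.02 0.1 0;0 0.09 0.02 0.09 0;0 0.13 0.02 0.1 0;0 0.16 0.02 0.12 0;0 0.2 0.02 0.14 0;0 0.23 0.02 0.16 0;0 0.26 0.02 0.19 0'; python3 lev.py
python3 - <<'E'
from h import *
p=ctrl.capture("scene"); im=p["pixels"][150:300,260:460,::-1]; cv2.imwrite("pics/s3.png",cv2.resize(im,None,fx=4,fy=4,interpolation=cv2.INTER_CUBIC))
E
```

```text
time_s: 11.0
tool_pos: [0.5741, 0.0155, 0.154]
ee_rot: [0.702, 0.712, 0.001, 0.0]
ft_force: [-1.3, -0.9, 5.4]
grip_width: 0.005
grip_force: 2.1
[0.57405712 0.0155045  0.15404037]
1.13 [ 0.573 -0.008  0.166] 0 -0.16 -0.01 -0.08 0
0.99 [0.573 0.003 0.161] 0 -0.08 -0.01 -0.05 0
0.85 [0.573 0.013 0.155] 0 -0.02 -0.01 -0.01 0
0.71 [0.573 0.022 0.147] 0 0.04 -0.01 0.05 0
0.56 [0.573 0.03  0.138] 0 0.10 -0.01 0.11 0
0.42 [0.573 0.037 0.128] 0 0.14 -0.01 0.17 0
0.28 [0.572 0.042 0.117] 0 0.18 -0.01 0.24 0
0.14 [0.572 0.046 0.106] 0 0.20 -0.01 0.32 0
0.0 [0.572 0.048 0.094] 0 0.21 -0.01 0.40 0
```

View pics/s3.png

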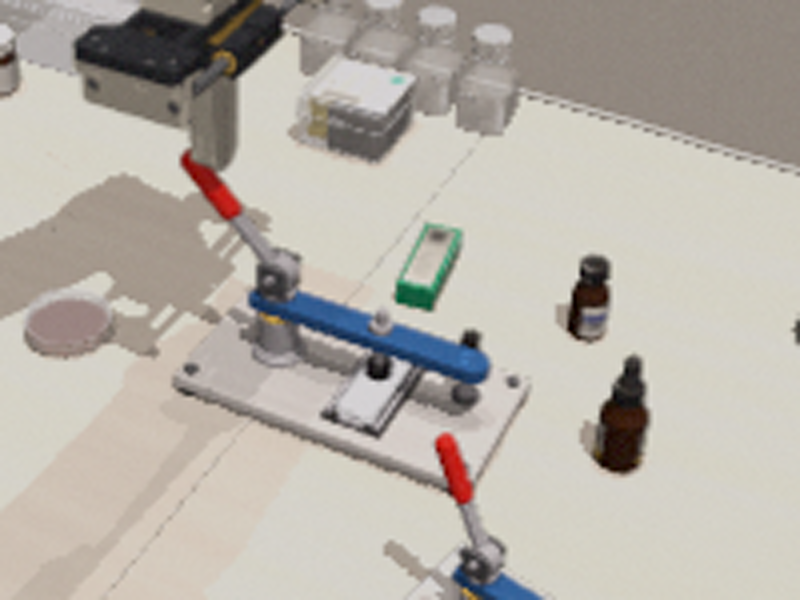

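The finger rests on the red grip at (210,165) and the lever is going down. The strap is still at the pin (470,365).

```bash
python3 -m creep '0 0.04 -0.01 0.05 0;0 0.07 -0.01 0.08 0;0 0.1 -0.01 0.11 0;0 0.14 -0.01 0.17 0;0 0.17 -0.01 0.22 0;0 0.18 -0.01 0.27 0;0 0.19 -0.01 0.32 0;0 0.2 -0.01 0.36 0'; python3 -m creep '0 0 0 0.02 0;0 0 0 0.04 0;0 0 0 0.04 0'; python3 -m creep '0 0 0 0.02 0;0 0 0 0.02 0'; python3 -m creep '0 0 0 0.02 0;0 0 0 0.02 0'
```

```text
time_s: 11.85
tool_pos: [0.5719, 0.0463, 0.0991]
ee_rot: [0.702, 0.712, 0.001, -0.0]
ft_force: [1.9, -0.3, 4.8]
grip_width: 0.004
grip_force: 2.4
time_s: 12.15
tool_pos: [0.572, 0.0469, 0.094]
ee_rot: [0.702, 0.712, 0.001, -0.001]
ft_force: [1.3, 2.2, 5.0]
grip_width: 0.003
grip_force: 2.6
time_s: 12.35
tool_pos: [0.5723, 0.0469, 0.0935]
ee_rot: [0.702, 0.712, 0.002, -0.001]
ft_force: [-2.0, 2.6, 17.7]
grip_width: 0.005
grip_force: 9.3
time_s: 12.55
tool_pos: [0.5725, 0.047, 0.0929]
ee_rot: [0.702, 0.712, 0.002, -0.0]
ft_force: [-6.5, 2.7, 32.2]
grip_width: 0.003
grip_force: 15.9
```

The lever is at its hard stop. I'll retreat straight up and check.

```bash
python3 -m creep '0 0 0 -0.1 0;0 0 0 -0.4 0;0 0 0 -0.8 0;0 0 0 -1 0;0 0 0 -1 0;0 0 0 -1 0'; python3 -m creep '0 -0.6 -0.9 0 0;0 -0.6 -0.9 0 0;0 -0.6 -0.9 0 0;0 -0.6 -0.9 0 0;0 -0.6 -0.9 0 0' >/dev/null
python3 - <<'E'
from h import *
p=ctrl.capture("top"); a=cv2.resize(p["pixels"][140:290,290:450,::-1],(560,525),interpolation=cv2.INTER_CUBIC)
q=ctrl.capture("scene"); b=cv2.resize(q["pixels"][190:300,270:450,::-1],(800,489),interpolation=cv2.INTER_CUBIC)
cv2.imwrite("pics/t4.png",a);cv2.imwrite("pics/s4.png",b)
print([(d["confidence"],at_depth(q,d["point"])) for d in ctrl.place_of("lever_grip",q)])
print([(d["confidence"],at_depth(p,d["point"])) for d in ctrl.place_of("lever_grip",p)+ctrl.place_of("strap_end",p)])
print(ctrl.state()["tool_pos"])
E
```

```text
time_s: 13.15
tool_pos: [0.5705, 0.045, 0.2372]
ee_rot: [0.702, 0.712, -0.001, -0.001]
ft_force: [0.8, 0.4, 0.1]
grip_width: 0.005
grip_force: 0.0
[(0.59, array([[0.56726915, 0.04263438, 0.0907466 ]])), (0.51, array([[0.48979756, 0.40023104, 0.16709241]])), (0.48, array([[ 0.43237877, -0.21945519,  0.12193326]]))]
[(0.76, array([[0.49644723, 0.39986363, 0.17237892]])), (0.56, array([[0.57362989, 0.04579603, 0.09344685]])), (0.49, array([[0.52937632, 0.11660005, 0.01491454]])), (0.41, array([[ 0.44027207, -0.20404226,  0.13312321]])), (0.78, array([[ 0.41474708, -0.32444918,  0.04889401]])), (0.69, array([[ 0.58020873, -0.15579987,  0.06425748]])), (0.63, array([[0.46624134, 0.24041654, 0.068573  ]]))]
[ 0.43921008 -0.04568756  0.23712565]
```

View pics/s4.png

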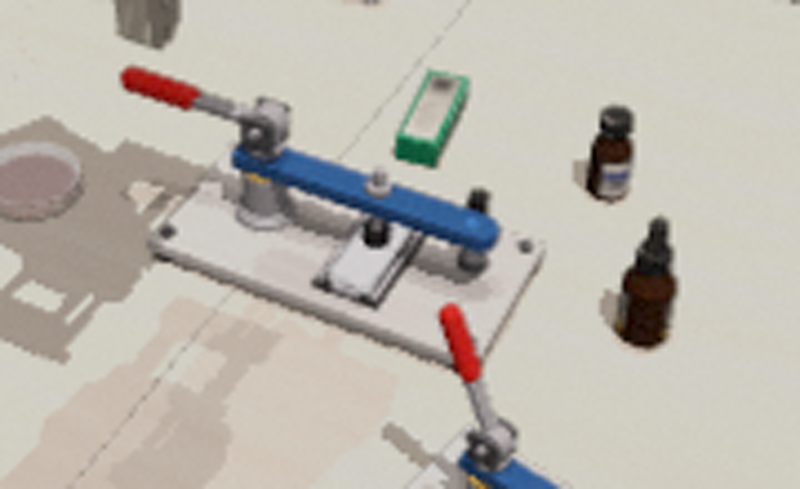

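The lever is level, with its grip at (160,85). The strap is at the pin (478,225), the foot is on the slides (375,235), the bystanders are in place and the arm is clear. I'm handing in.

```bash
python3 -c "from station import ctrl; print(ctrl.close_job())"
```

```text
the job is handed in; nothing more can be done
None
```

The job is handed in at about 14 s: the strap is home against its stop pin, the cam lever was then pushed fully down, the glass and bystanders show no sign of being disturbed in the last picture, and the arm is clear.

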